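Load the centrifuge rotor in balance

ROBOT

A 6-joint arm with a two-finger parallel gripper is mounted at the origin on a cart in front of the work surface, level with it; the furniture and walls round the work are solid. World frame = base frame: x ahead of the robot, y to its left, z up, the work surface at z = 0. Lengths are in mm, angles in rad, forces in N, time in s.
With the tool pointing down it reaches from about 275 to 825 mm from the base axis. Payload 4.9 kg.
Tool frame: the origin (TCP) lies at the very end of the fingers, on their centre line; the grasp point (between the pads) lies 19 mm behind it; z points along the fingers, y is the direction in which the jaws open and shut (so a half turn about z gives the same grasp; the last joint's range is limited). The gripper opens to 85 mm and grips with 20 to 120 N. Pads are 22 mm wide; open, the fingers measure 114 mm over their backs; the gripper's body (76 mm by 85 mm) begins 54 mm behind the grasp point. The pads swing forward as they close: fully open they stand 13 mm farther back than shut.
Start: joints at [-1.368, 0.326, -0.193, 1.052, 0, 1.437], TCP at [181.77, -519.113, 210.981] pointing down, gripper open.
Joint ranges: [-2.65, 2.65], [-0.97, 1.79], [-1.3, 1.35], [-1.93, 2.1], [-1.47, 1.37], [-3.14, 3.14]. Speed limits (rad/s): [2.57, 2.57, 3.14, 3.14, 3.14, 3.14].

INTERFACE

Orientations are given as [roll, pitch, yaw] about the fixed x, y, z axes, in that order (R = Rz(yaw) Ry(pitch) Rx(roll)).
In Python, from bench import bot, solve_ik, imaging gives the robot as it stands. Calls block until the motion is done:
- bot.move_ptp(position, orientation): joint-space move of the TCP to a pose.
- bot.movel(position, rot=None, max_speed=150, threshold=None): straight line of the TCP; rot=None keeps the orientation; max_speed is the mean speed in mm/s. With threshold (N) it stops when the force on the tool has changed by that much, and returns True; else False.
- bot.move_j(angles): joint-space move.
- bot.grip(opening, effort=None): opening from 0.0 (shut) to 1.0 (fully open); effort is the grip in N (None keeps the last); returns when the fingers have stopped.
- bot.dwell(seconds).
- solve_ik(position, orientation): joint angles nearest the present ones, or None.
- bot.get_state(): the state.
- imaging.capture(name): name is "scene" or "top" or "wrist"; returns the picture (400x640x3 uint8, blue, green, red); there is no depth.
- imaging.camera_model(name): a dict with "K" (3x3 intrinsics, pixels), "position" and "rotation" of the camera in the world. Camera axes: x right, y up, looking along -z (the intrinsics and any distortion apply to the point x, -y, -z); pixel columns grow to the right and rows downward; lengths in mm; the calibration is good to about 2 mm. The wrist camera is an equidistant fisheye: a pixel r from the principal point sees the ray r / f radians off the axis. A picture is of the moment at which its call begins: read the wrist's pose just before it. camera_model takes no time and is no camera call; for the wrist camera it gives the pose at the moment of the call.
A pose or a line that the arm cannot do raises bot.IKError and nothing moves.
- bot.sign_off(): hands the job in, once; it reports no verdict.
The state is a dict: "t": time; "qpos": joint angles; "joint_velocities": joint speeds; "effort": joint torques, N m; "tcp_pos": TCP position; "orientation": TCP orientation; "contact_force": force on the tool from outside, world axes, zero at the start; "wrist_torque": the same for the moment, N m; "opening": opening from 0.0 (shut) to 1.0 (fully open).
Only numpy, scipy, OpenCV 4.12 (cv2) and the standard library are available. Lean on these libraries where they do the work, as an engineer would, in place of code of your own. Each camera call takes 0.05 s, during which the arm holds its last target.

TASK

Finish loading the six-place centrifuge rotor so that it will run in balance. A reagent bottle and an amber jar already sit in two of its buckets and stay there: put the second bottle and the second jar each in the bucket straight across the hub from its twin, and the two tube adapters in the two buckets that are then left, which face each other as well. Set each load down upright on the bottom of its bucket without dropping it, and leave the pipette, the timer and the dropper bottle where they are.

Things in the scene. Friction and masses are not known exactly. Their poses are not given: they have to be found in the camera images.
- rotor: fixed six-place rotor on a stand: hub, six arms, six open steel buckets that do not swing. Origin: on the hub axis at bench height, z up. Bucket centres 110 mm from the axis at 0, 60, .. 300 degrees from its x axis. Bucket: 58 mm wide inside, 68 outside; above the bench: inner floor 20 mm, rim 56, arms 52, hub nut 81. At the start two are filled, 120 degrees apart.
- bottle_loaded: the bottle that is already in a bucket (underside on its floor, 20 mm above the bench); stays. A clear round reagent bottle with a green-banded label and a narrow black cap: body 48 mm in diameter up to 87 mm above its underside, neck and cap 24 mm in diameter up to 131 mm; 0.12 kg. Origin: centre of the underside, z up.
- jar_loaded: the jar that is already in a bucket (underside on its floor, 20 mm above the bench); stays. A short amber jar with a white ribbed screw lid as wide as the jar: for gripping a plain cylinder, 48 mm in diameter over its whole height of 80 mm; 0.13 kg. Origin: centre of the underside, z up.
- bottle_loose: the bottle that stands on the bench, to be loaded. A clear round reagent bottle with a green-banded label and a narrow black cap: body 48 mm in diameter up to 87 mm above its underside, neck and cap 24 mm in diameter up to 131 mm; 0.12 kg. Origin: centre of the underside, z up.
- jar_loose: the jar that stands on the bench, to be loaded. A short amber jar with a white ribbed screw lid as wide as the jar: for gripping a plain cylinder, 48 mm in diameter over its whole height of 80 mm; 0.13 kg. Origin: centre of the underside, z up.
- adapter_1: one of two tube adapters standing on the bench, to be loaded. A round grey block, 48 mm in diameter and 75 mm high (grip it there), with four yellow-capped sample tubes fixed in it; the caps reach 99 mm above the underside, within the block's outline; 0.16 kg. Origin: centre of the underside, z up. The two adapters are interchangeable.
- adapter_2: the other tube adapter standing on the bench, to be loaded. A round grey block, 48 mm in diameter and 75 mm high (grip it there), with four yellow-capped sample tubes fixed in it; the caps reach 99 mm above the underside, within the block's outline; 0.16 kg. Origin: centre of the underside, z up. The two adapters are interchangeable.
- pipette: white single-channel pipette lying on the bench, 248 x 27 x 33 mm, long side along its y axis; not to be disturbed. Origin: centre of its outline, at bench height.
- timer: white square bench timer with a red knob, 62 x 62 x 46 mm; not to be disturbed. Origin: centre of its underside.
- dropper: small dropper bottle with a blue cap, 22 mm in diameter, 62 mm high, standing; not to be disturbed. Origin: centre of its underside.
There are look-alikes about, which are no part of the job. Leave any green look-alike of the jar_loose alone.

How it is judged:
By the outcome, as a careful person would: the job done as asked, in the order asked, and still so for the second after the job is handed in, with the robot touching nothing.
It also fails if it takes over 115 s, if anything falls off the work surface, if the arm or the gripper's body presses on something with over 40 N, if the wrist force passes 120 N, or if a joint passes its speed limit or range.

## Working session

There is one attempt and no reset: what is moved stays moved. The work goes in short steps, each a Python script; the robot and the scene stay as the last script left them, time stands still between calls to the robot, and variables do not carry over. Pictures are saved under pics/ and viewed, and the job is handed in when it is done.

```bash
ls; mkdir -p pics
python3 - <<'E'
from bench import bot, imaging
import cv2
for n in ("scene","top","wrist"):
    cv2.imwrite(f"pics/{n}0.png",imaging.capture(n))
    m=imaging.camera_model(n); print(n,m)
print(bot.get_state()["t"])
E
```

```text
pics
scene {'K': array([[483.79417971,   0.        , 325.1366585 ],
       [  0.        , 483.79417971, 196.21639626],
       [  0.        ,   0.        ,   1.        ]]), 'position': array([-136.07731461, 1059.46939885,  690.75102069]), 'rotation': array([ 1.07862057, -0.0239329 , -2.54089557])}
top {'K': array([[500.42391137,   0.        , 313.84912677],
       [  0.        , 500.42391137, 197.34411611],
       [  0.        ,   0.        ,   1.        ]]), 'position': array([ 381.67922767,   64.39438901, 1753.57861295]), 'rotation': array([ 0.10327808, -0.02335353, -1.54371141])}
wrist {'K': array([[309.70691629,   0.        , 314.35803162],
       [  0.        , 309.70691629, 199.93893386],
       [  0.        ,   0.        ,   1.        ]]), 'position': array([ 258.00459943, -492.56020018,  372.74383661]), 'rotation': array([-0.31795134,  0.00173375, -1.23390123])}
0.15
```

View pics/scene0.png

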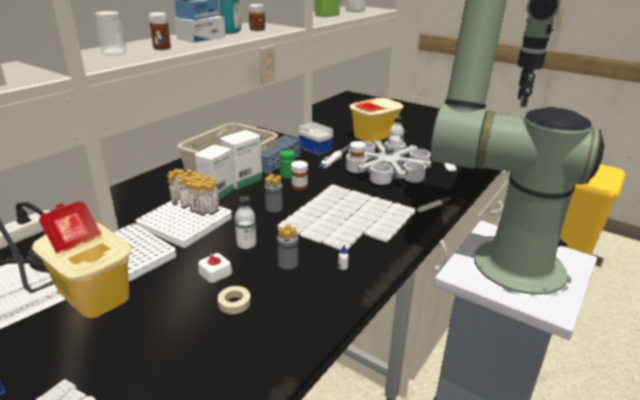

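View pics/top0.png

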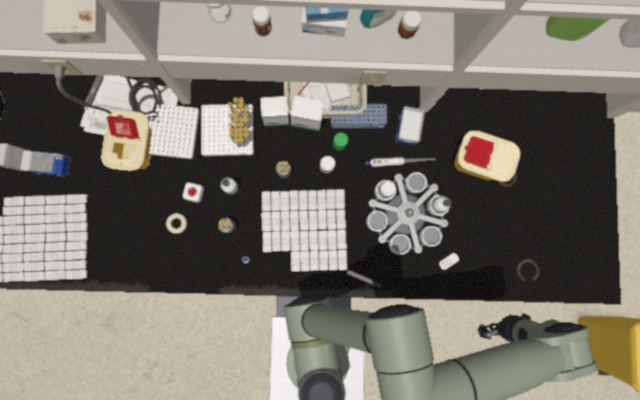

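View pics/wrist0.png

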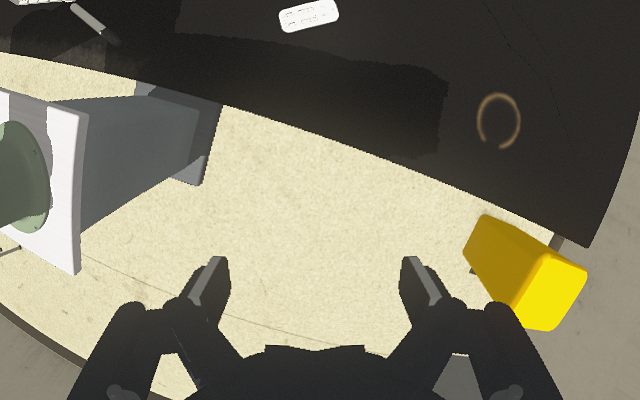

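The scene picture shows the loose items left of the mat and the rotor at about (390,160). In the top picture the rotor is at about (408,213), with a jar at (388,188) and a bottle at (441,205). Next I'll enlarge crops.

Run:
```python
import cv2
t=cv2.imread("pics/top0.png")
cv2.imwrite("pics/c1.png",cv2.resize(t[120:270,170:370],None,fx=4,fy=4,interpolation=cv2.INTER_CUBIC))
cv2.imwrite("pics/c2.png",cv2.resize(t[150:270,350:480],None,fx=6,fy=5,interpolation=cv2.INTER_CUBIC)[:600])
s=cv2.imread("pics/scene0.png")
cv2.imwrite("pics/c3.png",cv2.resize(s[120:280,180:460],None,fx=2.8,fy=2.8,interpolation=cv2.INTER_CUBIC))
```

```text
(no output)
```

View pics/c1.png

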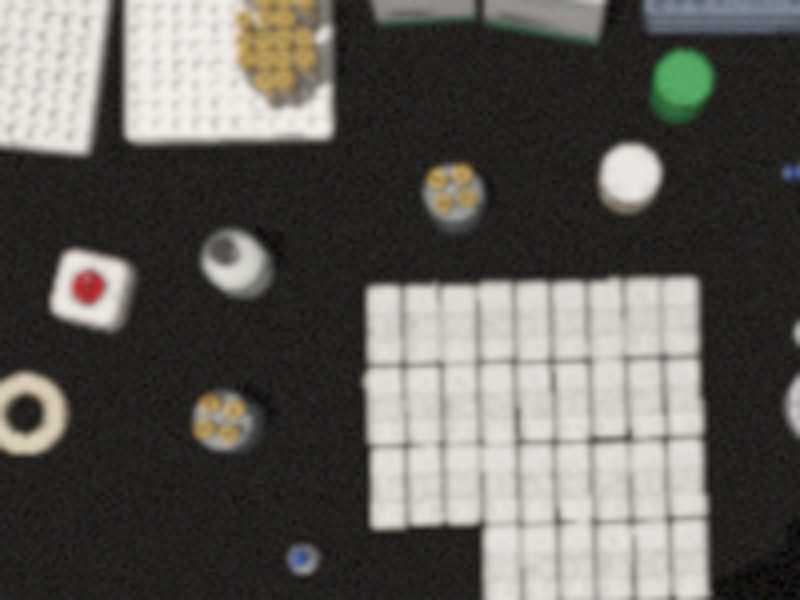

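View pics/c2.png

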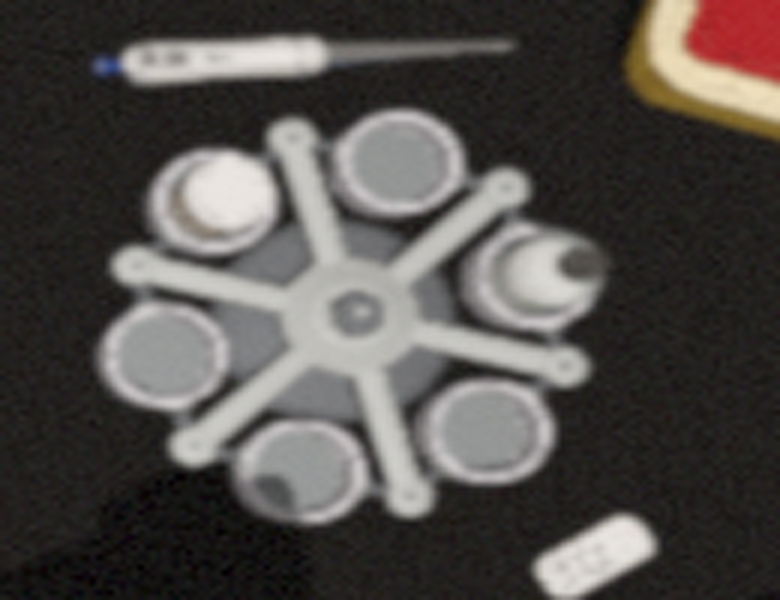

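View pics/c3.png

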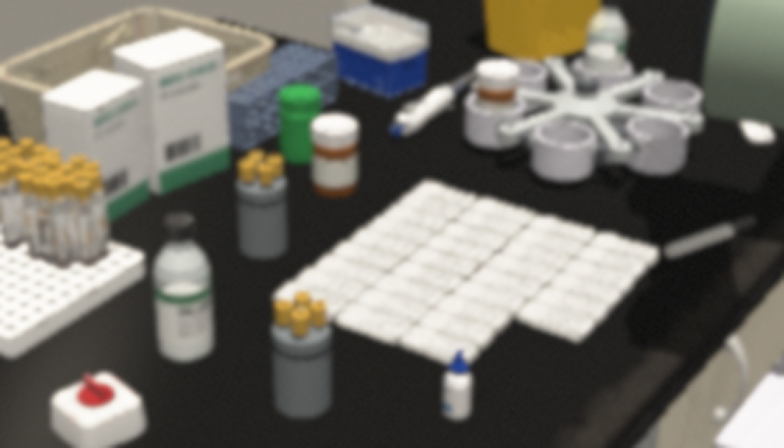

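Top picture, candidates per target:
- **Jar:** white-lidded amber jar at (327,164) is the one I want. Not to take: the green look-alike (340,141) and the amber jars on the shelf at (261,20) and (409,24).
- **Bottle:** clear bottle with green band and black cap at (229,186). Not to take: the clear shelf jar at (219,10).
- **Adapters:** grey blocks at (283,168) and (227,225). Not to take: the rack of yellow-capped tubes at (239,120).
- **Buckets:** loaded jar at (386,190), loaded bottle at (440,205). The one opposite the jar is at (432,236), opposite the bottle at (377,220), and the adapters go at (416,182) and (400,244).

The crops confirm these choices. Next come rough positions.

```bash
cat > h.py <<'E'
import numpy as np, cv2
from scipy.spatial.transform import Rotation as R
from scipy.optimize import least_squares
from bench import bot, solve_ik, imaging
def rot(m): return R.from_euler('xyz',m['rotation']).as_matrix()
def ray(m,uv,fish=False):
    K=m['K']; uv=np.array(uv,float)
    x=(uv[0]-K[0,2])/K[0,0]; y=(uv[1]-K[1,2])/K[1,1]
    if fish:
        r=np.hypot(x,y); s=np.sin(r)/max(r,1e-9); d=np.array([x*s,y*s,np.cos(r)])
    else: d=np.array([x,y,1.])
    return rot(m)@(d*[1,-1,-1])
def onz(m,uv,z,fish=False):
    d=ray(m,uv,fish); p=m['position']; return p+d*(z-p[2])/d[2]
def proj(m,P,fish=False):
    K=m['K']; c=(np.atleast_2d(P)-m['position'])@rot(m)*[1,-1,-1]
    if fish:
        rr=np.hypot(c[:,0],c[:,1]); th=np.arctan2(rr,c[:,2]); q=c[:,:2]*(th/np.maximum(rr,1e-9))[:,None]
    else: q=c[:,:2]/c[:,2:]
    return q*[K[0,0],K[1,1]]+K[:2,2]
def buckets(x,y,a): 
    t=a+np.arange(6)*np.pi/3; return np.c_[x+110*np.cos(t),y+110*np.sin(t)]
E
python3 - <<'E'
from h import *
m=imaging.camera_model("top"); s=imaging.camera_model("scene")
print(proj(m,[[181.8,-519.1,211],[0,0,0]]), proj(s,[[181.8,-519.1,211],[0,0,0]]))
c2=lambda u,v:((u+.5)/6-.5+350,(v+.5)/5-.5+150)
c1=lambda u,v:((u+.5)/4-.5+170,(v+.5)/4-.5+120)
B=[onz(m,c2(*p),56)[:2] for p in [(213,202),(400,162),(535,277),(490,432),(303,471),(165,354)]]
B=np.array(B); c=B.mean(0); print(B.round(),c, np.hypot(*(B-c).T).round())
print(np.degrees(np.arctan2(*(B-c).T[::-1])).round(1))
for n,p,z in [("bottlecap",(224,250),131),("ad2",(452,190),99),("ad1",(218,418),99),("jar",(630,172),80),("dropper",(302,558),62),("timer",(92,288),46),("green",(683,80),80)]:
    q=onz(m,c1(*p),z); print(n,q.round(),np.hypot(*q[:2]).round(), proj(s,q).round())
j=bot.get_state(); print(j["orientation"])
w=imaging.camera_model("wrist")
T=R.from_euler('xyz',j["orientation"]).as_matrix()
print((T.T@(w["position"]-j["tcp_pos"])).round(1)); print((T.T@rot(w)).round(3))
E
```

```text
[[491.5867404  320.33524845]
 [317.68439873 362.276014  ]] [[519.41972058 113.17704774]
 [519.46445666 266.3133821 ]]
[[ 591. -214.]
 [ 622. -321.]
 [ 545. -399.]
 [ 438. -373.]
 [ 409. -267.]
 [ 486. -188.]] [ 515.26598415 -293.79617349] [110. 110. 109. 111. 110. 110.]
[  46.4  -14.3  -74.2 -134.   166.   105.4]
bottlecap [592. 320. 131.] 673.0 [[244. 199.]]
ad2 [653. 137.  99.] 667.0 [[273. 178.]]
ad1 [457. 323.  99.] 560.0 [[287. 229.]]
jar [676. -12.  80.] 676.0 [[299. 164.]]
dropper [344. 254.  62.] 427.0 [[344. 245.]]
timer [567. 444.  46.] 720.0 [[216. 256.]]
green [757. -55.  80.] 759.0 [[287. 153.]]
[-3.14028210e+00 -1.69692800e-04  3.36766216e-01]
[  80.7    0.4 -162.4]
[[ 0.     0.95   0.313]
 [ 1.    -0.     0.   ]
 [ 0.     0.313 -0.95 ]]
```

Projections agree across the cameras, so the conventions are right. Next I'll check reach and yaw at all poses, then hover over the rotor and look with the wrist camera.

Run:
```python
from h import *
O=lambda y:[np.pi,0,y]
B=buckets(515.3,-293.8,np.radians(46))
for yaw in (0,-.6,.6,1.2,-1.2):
    print(yaw)
    for n,p in [("bot",(592,320)),("ad2",(653,137)),("ad1",(457,323)),("jar",(676,-12))]+[("b%d"%i,b) for i,b in enumerate(B)]+[("rot",(515,-294))]:
        r=[solve_ik([*p,z],O(yaw)) for z in (45,90,220,270)]
        print(n,[None if q is None else np.round(q,1)[[0,2,3,4,5]].tolist() for q in r])
```

```text
0
bot [[0.4, -0.0, 0.8, 0.0, -2.8], [0.4, 0.0, 0.9, 0.0, -2.8], [0.4, 0.2, 1.2, 0.0, -2.8], [0.4, 0.3, 1.3, 0.0, -2.8]]
ad2 [[0.1, -0.1, 0.8, 0.0, -3.0], [0.1, -0.0, 0.9, 0.0, -3.0], [0.1, 0.2, 1.2, 0.0, -3.0], [0.1, 0.3, 1.3, 0.0, -3.0]]
ad1 [[0.5, -0.4, 0.7, 0.0, -2.7], [0.5, -0.3, 0.8, 0.0, -2.7], [0.5, -0.2, 1.1, 0.0, -2.7], [0.5, -0.1, 1.2, 0.0, -2.7]]
jar [[-0.1, -0.0, 0.8, 0.0, 3.0], [-0.1, 0.0, 0.9, 0.0, 3.0], [-0.1, 0.2, 1.2, 0.0, 3.0], [-0.1, 0.3, 1.3, 0.0, 3.0]]
b0 [[-0.5, -0.2, 0.8, 0.0, 2.7], [-0.5, -0.1, 0.9, 0.0, 2.7], [-0.5, 0.1, 1.1, 0.0, 2.7], [-0.5, 0.1, 1.3, 0.0, 2.7]]
b1 [[-0.5, -0.5, 0.6, 0.0, 2.6], [-0.5, -0.4, 0.7, 0.0, 2.6], [-0.5, -0.3, 1.1, 0.0, 2.6], [-0.5, -0.2, 1.2, 0.0, 2.6]]
b2 [[-0.7, -0.6, 0.6, 0.0, 2.4], [-0.7, -0.5, 0.7, 0.0, 2.4], [-0.7, -0.3, 1.0, 0.0, 2.4], [-0.7, -0.2, 1.2, 0.0, 2.4]]
b3 [[-0.8, -0.3, 0.7, 0.0, 2.3], [-0.8, -0.3, 0.8, 0.0, 2.3], [-0.8, -0.1, 1.1, 0.0, 2.3], [-0.8, -0.0, 1.2, 0.0, 2.3]]
b4 [[-0.7, -0.0, 0.8, 0.0, 2.4], [-0.7, 0.0, 0.9, 0.0, 2.4], [-0.7, 0.2, 1.2, 0.0, 2.4], [-0.7, 0.3, 1.3, 0.0, 2.4]]
b5 [[-0.6, 0.0, 0.9, 0.0, 2
[... 4778 characters left out ...]
0.5, -0.4, 0.7, 0.0, -2.5], [-0.5, -0.3, 1.1, 0.0, -2.5], [-0.5, -0.2, 1.2, 0.0, -2.5]]
b2 [[-0.7, -0.6, 0.6, 0.0, -2.7], [-0.7, -0.5, 0.7, 0.0, -2.7], [-0.7, -0.3, 1.0, 0.0, -2.7], [-0.7, -0.2, 1.2, 0.0, -2.7]]
b3 [[-0.8, -0.3, 0.7, 0.0, -2.8], [-0.8, -0.3, 0.8, 0.0, -2.8], [-0.8, -0.1, 1.1, 0.0, -2.8], [-0.8, -0.0, 1.2, 0.0, -2.8]]
b4 [[-0.7, -0.0, 0.8, 0.0, -2.7], [-0.7, 0.0, 0.9, 0.0, -2.7], [-0.7, 0.2, 1.2, 0.0, -2.7], [-0.7, 0.3, 1.3, 0.0, -2.7]]
b5 [[-0.6, 0.0, 0.9, 0.0, -2.5], [-0.6, 0.1, 1.0, 0.0, -2.5], [-0.6, 0.3, 1.2, 0.0, -2.5], [-0.6, 0.4, 1.4, 0.0, -2.5]]
rot [[-0.6, -0.3, 0.7, 0.0, -2.6], [-0.6, -0.2, 0.8, 0.0, -2.6], [-0.6, -0.1, 1.1, 0.0, -2.6], [-0.6, 0.0, 1.2, 0.0, -2.6]]
```

Run:
```python
from h import *
t0=bot.get_state()["t"]
bot.move_ptp([515,-300,270],[np.pi,0,np.pi/2])
s=bot.get_state(); print(s["t"]-t0,s["tcp_pos"].round(1),s["orientation"],s["qpos"].round(2))
m=imaging.camera_model("wrist"); im=imaging.capture("wrist")
import pickle; pickle.dump((m,im),open("rotor.pkl","wb"))
B=buckets(515.3,-293.8,np.radians(46))
p=proj(m,np.c_[B,np.full(6,56)],True); print(p.round())
im2=im.copy()
for q in p: cv2.circle(im2,tuple(q.round().astype(int)),2,(0,0,255),-1)
cv2.imwrite("pics/w1.png",cv2.resize(im2,(800,500)))
```

```text
1.4917 [ 514.3 -300.8  269.7] [-3.14090850e+00  3.84194210e-05  1.56904478e+00] [-0.65  0.38  0.04  1.23 -0.    0.92]
[[378.  98.]
 [289.  75.]
 [229. 141.]
 [257. 220.]
 [337. 239.]
 [398. 182.]]
```

View pics/w1.png

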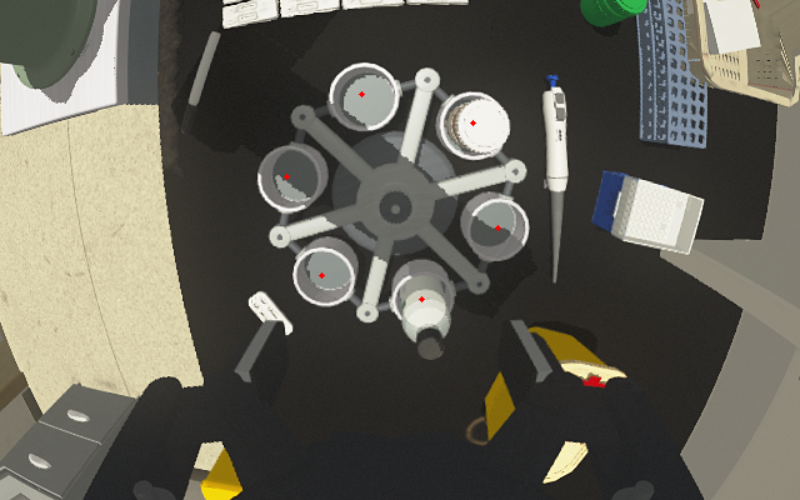

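The wrist view shows all six buckets, with predictions 2–5 px off. Empty rims are at (365,97), (293,178), (325,272) and (495,229) in the 1.25x view. Next is an enlarged crop to measure.

Run:
```python
from h import *
import pickle
m,im=pickle.load(open("rotor.pkl","rb"))
c=im[40:260,200:430]
cv2.imwrite("pics/w1c.png",cv2.resize(c,None,fx=2.6,fy=2.6,interpolation=cv2.INTER_CUBIC))
# two-height rim model overlay after fit by eye picks (1.25x view)
pk=np.array([[473,126],[365,97],[293,178],[325,272],[422,291],[495,229]])/1.25
def f(p): 
    return (proj(m,np.c_[buckets(*p),np.full(6,56)],True)-pk).ravel()
r=least_squares(f,[515,-294,.8],x_scale=[1,1,.01]); print(r.x,r.fun.reshape(-1,2).round(1))
def sh(p,fn):
    o=cv2.resize(c,None,fx=2.6,fy=2.6,interpolation=cv2.INTER_CUBIC)
    for b in buckets(*p):
        for rad,z,col in ((34,56,(0,0,255)),(29,56,(0,255,0)),(29,20,(255,0,0))):
            t=np.linspace(0,2*np.pi,60); q=proj(m,np.c_[b[0]+rad*np.cos(t),b[1]+rad*np.sin(t),np.full(60,z)],True)
            q=((q-[200,40]+.5)*2.6-.5).round().astype(int); cv2.polylines(o,[q],True,col,1)
    cv2.imwrite(fn,o)
sh(r.x,"pics/w1d.png")
```

```text
[ 517.37545281 -294.11375799    0.7952839 ] [[ 1.7 -2.2]
 [-0.4 -2.7]
 [-3.5 -1.7]
 [-1.7  2.6]
 [ 0.8  6.3]
 [ 3.1 -0.4]]
```

View pics/w1d.png

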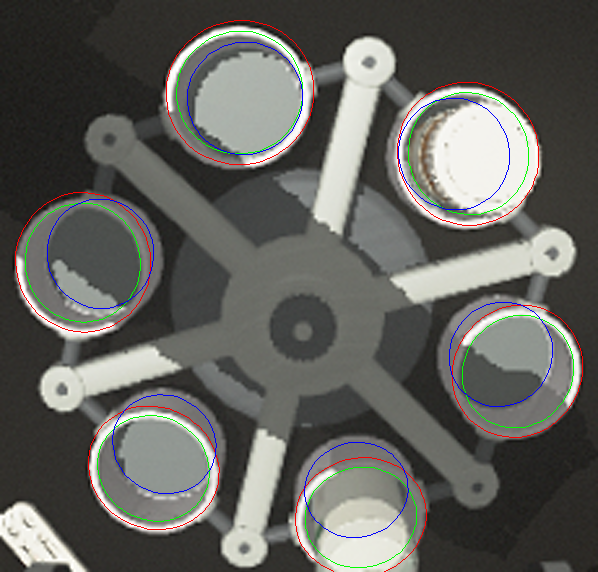

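View pics/w1c.png

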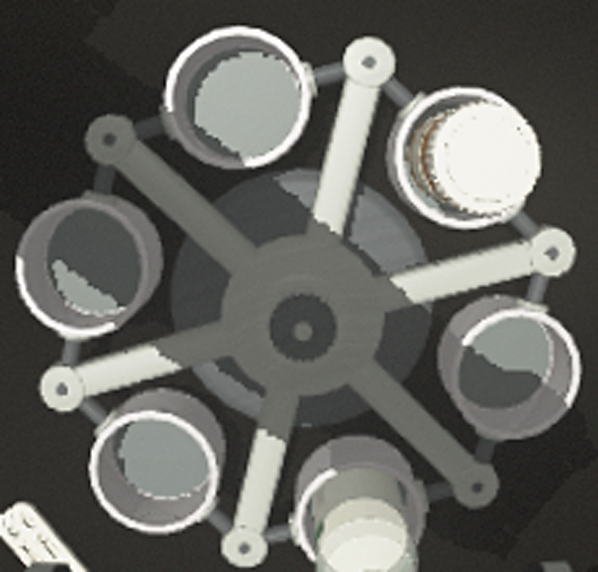

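```bash
cat > rot.py <<'E'
from h import *
import pickle
m,im=pickle.load(open("rotor.pkl","rb"))
c=im[40:260,200:430]
idx=[1,3,5,0,2]
pk=np.array([[238,97],[154.5,472],[516.5,372.5],[466,158],[82,266]])
pk=(pk+.5)/2.6-.5+[200,40]
def f(p): return (proj(m,np.c_[buckets(*p),np.full(6,56)],True)[idx]-pk).ravel()
r=least_squares(f,[515,-294,.8],x_scale=[1,1,.01],loss='soft_l1'); print(r.x,f(r.x).reshape(-1,2).round(1))
o=cv2.resize(c,None,fx=2.6,fy=2.6,interpolation=cv2.INTER_CUBIC)
for b in buckets(*r.x):
        for rad,z,col in ((34,56,(0,0,255)),(29,20,(255,0,0))):
            t=np.linspace(0,2*np.pi,60); q=proj(m,np.c_[b[0]+rad*np.cos(t),b[1]+rad*np.sin(t),np.full(60,z)],True)
            q=((q-[200,40]+.5)*2.6-.5).round().astype(int); cv2.polylines(o,[q],True,col,1)
cv2.imwrite("pics/w1e.png",o)
E
python3 rot.py
```

```text
[ 517.18328618 -295.79145025    0.79984545] [[-0.2 -0.6]
 [-0.6  0.4]
 [ 0.6  0.8]
 [ 0.7 -0.8]
 [-0.4  0.4]]
```

View pics/w1e.png

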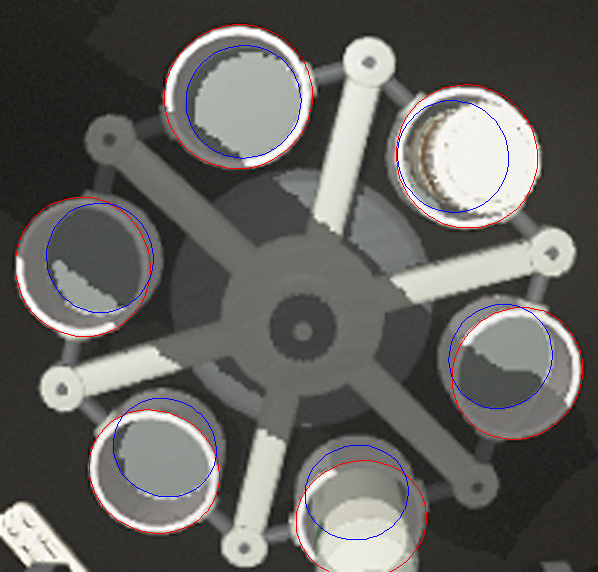

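Fit residuals are under 1 px: the rotor is at (517.2, -295.8), angle 0.800 rad. The jar goes in b3, the bottle in b1, the adapters in b2 and b5. Next I'll hover over the bottle.

```bash
cat >> h.py <<'E'
RX,RY,RA=517.18,-295.79,0.7998
BK=buckets(RX,RY,RA)
DN=[np.pi,0,np.pi/2]
import pickle
def look(n,xy,z=230):
    t0=bot.get_state()["t"]
    bot.move_ptp([*xy,z],DN); bot.dwell(.15)
    s=bot.get_state(); print("t",s["t"],s["t"]-t0,s["tcp_pos"].round(1),s["contact_force"].round(1))
    m=imaging.camera_model("wrist"); im=imaging.capture("wrist"); pickle.dump((m,im),open(n+".pkl","wb"))
def show(n,xy,circ,fn,f=3.2,half=(110,85)):
    m,im=pickle.load(open(n+".pkl","rb"))
    ctr=proj(m,[[*xy,circ[0][1]]],True)[0].round().astype(int)
    x0,y0=max(ctr[0]-half[0],0),max(ctr[1]-half[1],0)
    c=im[y0:y0+2*half[1],x0:x0+2*half[0]]; o=cv2.resize(c,None,fx=f,fy=f,interpolation=cv2.INTER_CUBIC)
    for rad,z in circ:
        t=np.linspace(0,2*np.pi,60); q=proj(m,np.c_[xy[0]+rad*np.cos(t),xy[1]+rad*np.sin(t),np.full(60,z)],True)
        q=((q-[x0,y0]+.5)*f-.5).round().astype(int); cv2.polylines(o,[q],True,(0,0,255),1)
    cv2.imwrite(fn,o); print("crop origin",x0,y0,"f",f)
    return lambda u,v,z: onz(m,((u+.5)/f-.5+x0,(v+.5)/f-.5+y0),z,True)
E
python3 - <<'E'
from h import *
look("bottle",(592,318),230)
show("bottle",(592,320),[(12,131),(24,0),(24,87)],"pics/b1.png")
E
```

```text
t 4.075 2.3833 [592.5 317.1 230.1] [-0.7  0.6  0.4]
crop origin 203 105 f 3.2
```

View pics/b1.png

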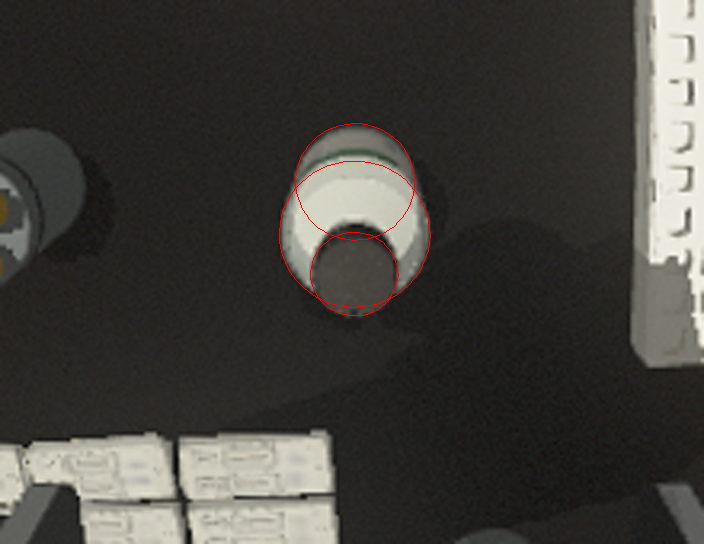

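The circle model at (592,320) overlays the bottle to within about 1 mm (cap at crop (354,271)). I'll grip it by the 24 mm cap.

```bash
cat >> h.py <<'E'
def st(msg=""):
    s=bot.get_state(); print(msg,"t%.2f"%s["t"],s["tcp_pos"].round(1),"F",s["contact_force"].round(1),"op %.3f"%s["opening"]); return s
def pick(xy,h,pre,lift,eff=40,close=0.0):
    bot.grip(pre)
    bot.movel([*xy,h+25],DN,300); bot.movel([*xy,h],DN,100); bot.dwell(.1); st("at")
    bot.grip(close,eff); s=st("gripped")
    bot.movel([*xy,lift],DN,200); st("lifted")
    return s
E
python3 - <<'E'
from h import *
xy=(592,320.5)
pick(xy,97,.7,275)
bot.dwell(.05)
im=imaging.capture("wrist"); cv2.imwrite("pics/b2.png",im)
E
```

```text
at t5.52 [592.9 320.9  98.5] F [0.  0.  0.5] op 0.699
gripped t5.94 [592.3 320.7  97.7] F [-0.7 -0.3  4. ] op 0.258
lifted t6.98 [591.3 320.2 273.3] F [-0.2 -0.8 -1.5] op 0.262
```

View pics/b2.png

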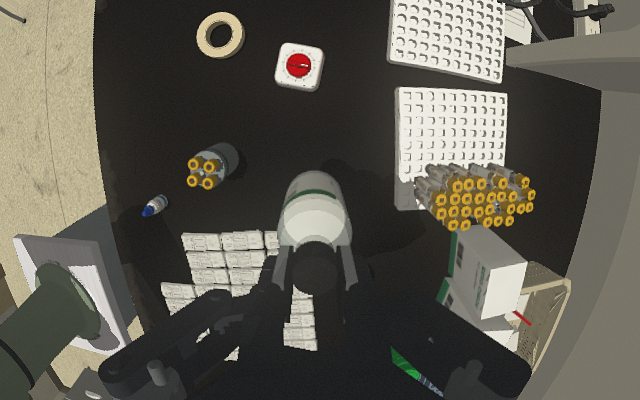

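The bottle is held by the cap and hangs upright at (316,230). Carrying it to above b1.

Run:
```python
from h import *
b=BK[1]; print(BK.round(1))
t=st()["t"]
bot.move_ptp([*b,275],DN); bot.dwell(.3); st("over")
bot.movel([*b,165],DN,120); bot.dwell(.3); st("rim")
m=imaging.camera_model("wrist"); im=imaging.capture("wrist"); pickle.dump((m,im),open("p1.pkl","wb"))
show("p1",b,[(34,56),(29,56),(24,68)],"pics/p1.png",f=3.2,half=(110,90))
```

```text
[[ 593.8 -216.9]
 [ 487.2 -190. ]
 [ 410.5 -268.9]
 [ 440.5 -374.7]
 [ 547.2 -401.6]
 [ 623.8 -322.7]]
 t7.08 [591.2 320.1 273.1] F [ 0.1  0.  -1.5] op 0.255
over t9.27 [ 487.4 -189.5  274.9] F [ 0.2  0.4 -1.1] op 0.264
rim t10.63 [ 487.4 -190.1  165.4] F [ 0.1  0.2 -1.2] op 0.257
crop origin 203 100 f 3.2
```

View pics/p1.png

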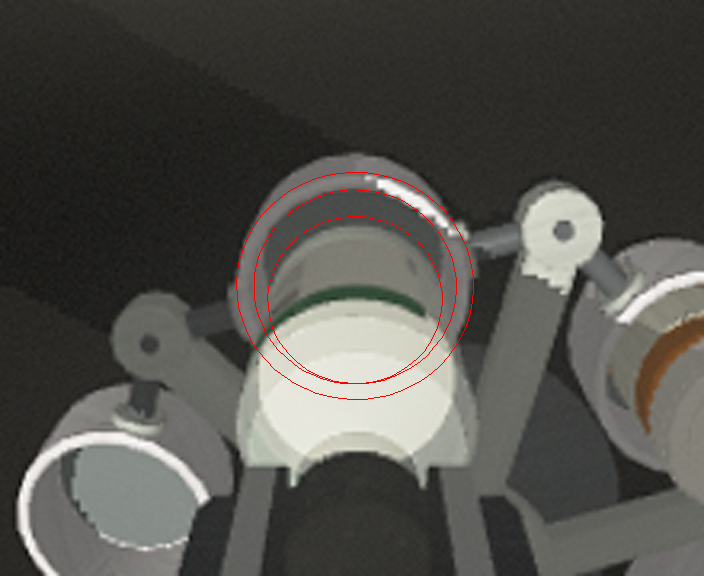

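The rim model fits. The bottle's lower edge sits about 2 mm toward -y of the bucket centre (crop row 225 against 216 predicted), so I'll shift +1.5 mm in y and lower.

```bash
cat >> h.py <<'E'
def place(xy,h,stop=True):
    bot.movel([*xy,h+27],DN,60); bot.dwell(.1); s=st("near")
    hit=bot.movel([*xy,h+17],DN,20,threshold=3); s=st("hit %s"%hit)
    return hit
E
python3 - <<'E'
from h import *
b=BK[1]+[0,1.5]
place(b,97)
E
```

```text
near t11.62 [ 487.6 -188.7  124.4] F [ 0.7 -0.3 -1.3] op 0.261
hit True t12.01 [ 487.4 -188.7  117.6] F [-0.4  0.1  3.6] op 0.256
```

```bash
cat >> h.py <<'E'
def release(op,z=275):
    s=bot.get_state(); p=s["tcp_pos"]
    bot.grip(op); bot.dwell(.2); st("rel")
    bot.movel([p[0],p[1],p[2]+70],DN,100); bot.movel([p[0],p[1],z],DN,250); st("up")
E
python3 - <<'E'
from h import *
release(.5)
m=imaging.camera_model("wrist"); im=imaging.capture("wrist"); pickle.dump((m,im),open("v1.pkl","wb"))
show("v1",BK[1],[(34,56),(24,107),(12,151)],"pics/v1.png",f=3.2,half=(110,90))
look("jar",(676,-14),230)
show("jar",(676,-12),[(24,80),(24,0)],"pics/j1.png")
E
```

```text
rel t12.54 [ 486.6 -188.2  116.9] F [-0.  -0.   0.4] op 0.497
up t13.90 [ 487.5 -188.7  274.9] F [-0.3  0.1 -0.3] op 0.504
crop origin 204 77 f 3.2
t 15.1167 1.1667000000000005 [675.6 -15.7 230.9] [-0.   0.1  0.7]
crop origin 204 90 f 3.2
```

View pics/v1.png

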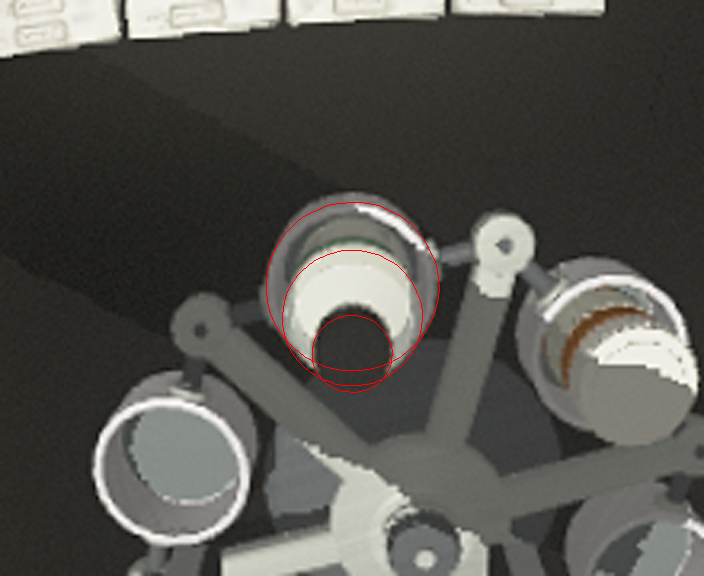

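View pics/j1.png

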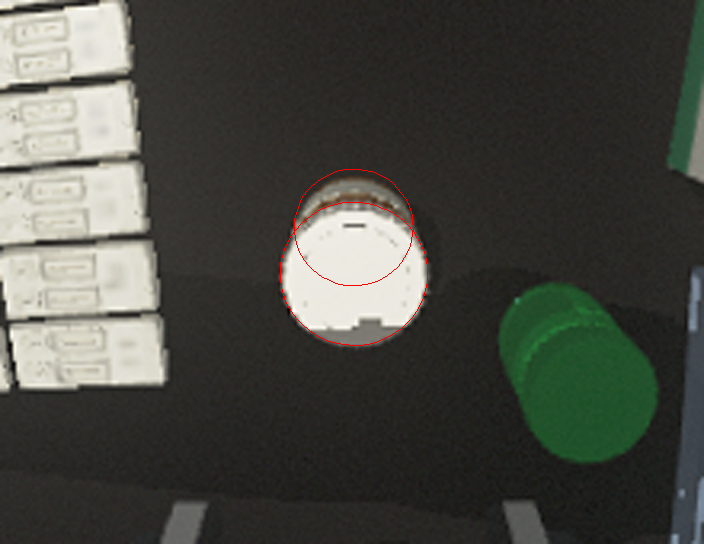

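The bottle sits upright in b1, with the shoulder ring around (352,310). The jar lid is at crop (354,275) with the green look-alike well clear at (590,390). Its base edge implies y≈-13. Picking it up.

Run:
```python
from h import *
pick((676,-13),46,.8,225)
b=BK[3]
bot.move_ptp([*b,240],DN); bot.dwell(.3); st("over")
bot.movel([*b,114],DN,120); bot.dwell(.3); st("rim")
m=imaging.camera_model("wrist"); im=imaging.capture("wrist"); pickle.dump((m,im),open("p3.pkl","wb"))
show("p3",b,[(34,56),(29,56),(24,68)],"pics/p3.png",f=3.2,half=(110,90))
```

```text
at t16.72 [676.9 -13.1  47.4] F [0.6 0.6 0.7] op 0.800
gripped t17.04 [676.6 -13.1  47.3] F [-1.6 -0.6  6.5] op 0.539
lifted t18.08 [675.1 -12.9 223.3] F [ 1.  -0.3 -0.8] op 0.538
over t19.98 [ 441.  -374.2  239.9] F [ 0.2 -0.6 -0.5] op 0.538
rim t21.48 [ 440.7 -374.9  114.4] F [-0.   0.1 -1.6] op 0.539
crop origin 204 119 f 3.2
```

View pics/p3.png

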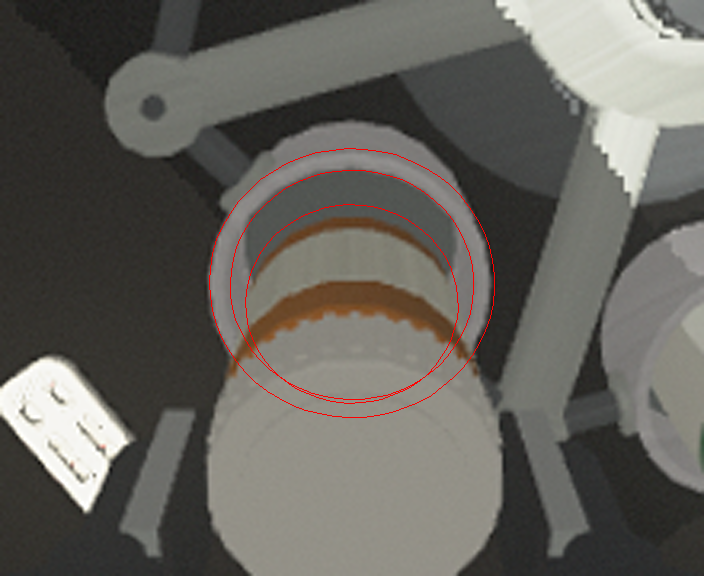

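The rim model fits and the jar is centred in x. Its lower edge reads low (crop row 216 against 205). The same reading on the bottle turned out to be mostly rounding of the base, so I'll shift only +0.7 mm.

Run:
```python
from h import *
b=BK[3]+[0,.7]
print(place(b,46))
```

```text
near t22.46 [ 440.8 -374.3   73.5] F [-0.6  0.5 -1.2] op 0.536
hit True t22.84 [ 440.7 -374.4   67.2] F [-1.  -0.4  4.7] op 0.539
True
```

Run:
```python
from h import *
release(.68,240)
m=imaging.camera_model("wrist"); im=imaging.capture("wrist"); pickle.dump((m,im),open("v3.pkl","wb"))
show("v3",BK[3],[(34,56),(24,100)],"pics/v3.png",f=3.2,half=(110,90))
look("ad2",(653,135),230)
show("ad2",(653,137),[(24,75),(24,0)],"pics/a2.png")
```

```text
rel t23.32 [ 440.1 -373.6   66.2] F [ 0.5 -0.3 -0.4] op 0.681
up t24.73 [ 440.6 -374.3  239.7] F [-1.   0.  -0.3] op 0.679
crop origin 204 82 f 3.2
t 26.925 2.1417 [653.2 133.8 230.1] [-0.2  0.  -0.1]
crop origin 204 90 f 3.2
```

View pics/v3.png

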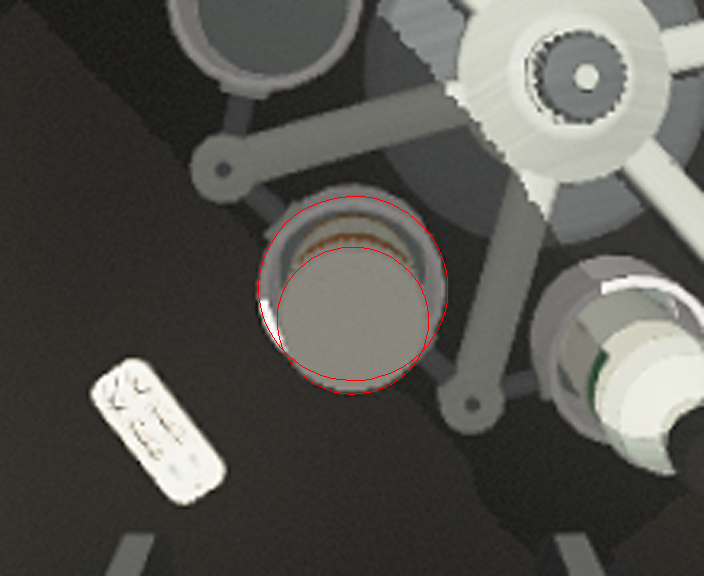

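View pics/a2.png

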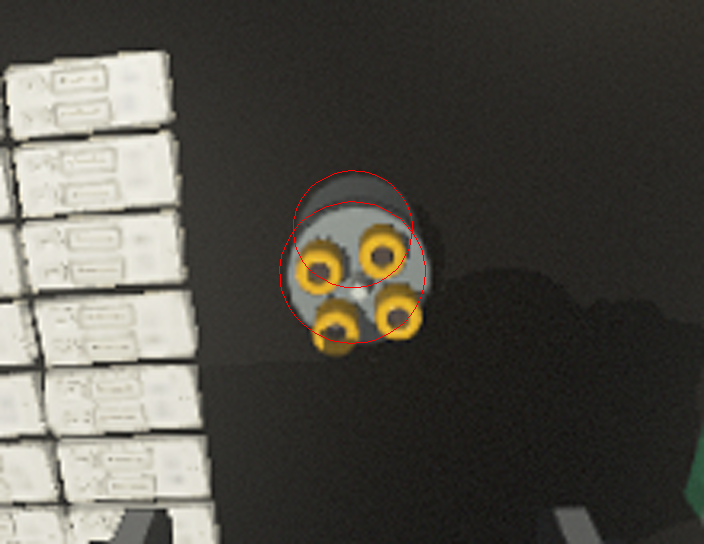

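The jar sits centred in b3. The adapter block top is at crop (357,275), about 1 mm +x and 1.4 mm -y of the estimate, so I'll pick at (654.2,135.6).

```bash
cat > ad.py <<'E'
from h import *
def go(xy,b,n):
    pick(xy,46,.8,240)
    bot.move_ptp([*b,240],DN); bot.dwell(.3); st("over")
    bot.movel([*b,114],DN,120); bot.dwell(.3); st("rim")
    m=imaging.camera_model("wrist"); im=imaging.capture("wrist"); pickle.dump((m,im),open(n+".pkl","wb"))
    show(n,b,[(34,56),(29,56),(24,68)],"pics/%s.png"%n,f=3.2,half=(110,90))
E
python3 - <<'E'
from ad import *
go((654.2,135.6),BK[5],"p5")
E
```

```text
at t28.43 [655.2 135.7  47.4] F [-0.4  0.7 -0. ] op 0.797
gripped t28.76 [654.9 135.7  47.3] F [-1.1 -0.2  5.9] op 0.536
lifted t29.88 [653.4 135.5 238.4] F [-0.1 -0.7 -1.9] op 0.535
over t31.86 [ 624.2 -322.   240.1] F [ 0.1  0.  -0.5] op 0.531
rim t33.36 [ 624.1 -322.9  114.5] F [ 0.1 -0.5 -0.7] op 0.533
crop origin 203 119 f 3.2
```

View pics/p5.png

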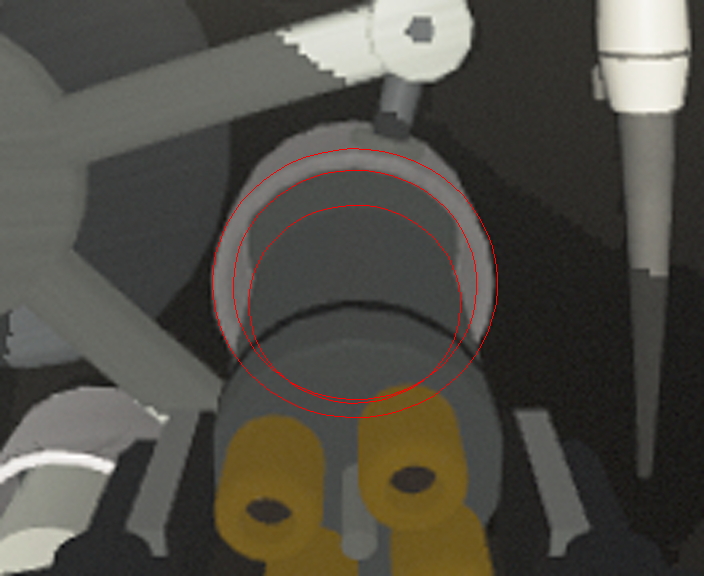

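The rim overlay fits and the adapter is centred over it. Lowering and releasing, then looking at adapter_1.

Run:
```python
from h import *
hit=place(BK[5]+[0,.5],46)
z=bot.get_state()["tcp_pos"][2]
if hit and z<70:
    release(.68,240)
    m=imaging.camera_model("wrist"); im=imaging.capture("wrist"); pickle.dump((m,im),open("v5.pkl","wb"))
    show("v5",BK[5],[(34,56),(24,95)],"pics/v5.png",f=3.2,half=(110,90))
    look("ad1",(457,321),230)
    show("ad1",(457,323),[(24,75),(24,0)],"pics/a1.png")
```

```text
near t34.34 [ 624.3 -322.5   73.6] F [-0.4  0.4 -1.3] op 0.531
hit True t34.73 [ 624.1 -322.5   67.3] F [-0.1  0.5  4.7] op 0.532
rel t35.21 [ 623.2 -321.9   65.8] F [0.8 0.1 0.2] op 0.681
up t36.63 [ 624.1 -322.5  239.8] F [ 0.3  0.8 -0.5] op 0.676
crop origin 204 82 f 3.2
t 39.2 2.5167 [457.6 320.5 229.9] [ 0.2 -0.  -0.2]
crop origin 203 91 f 3.2
```

View pics/v5.png

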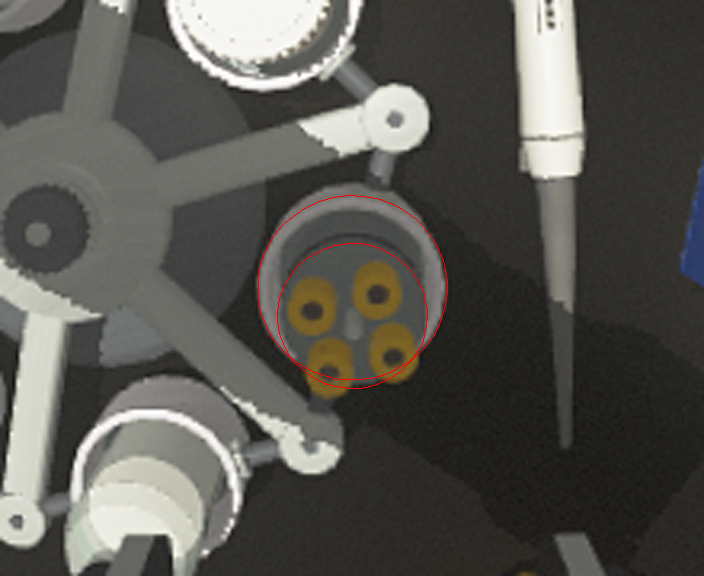

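View pics/a1.png

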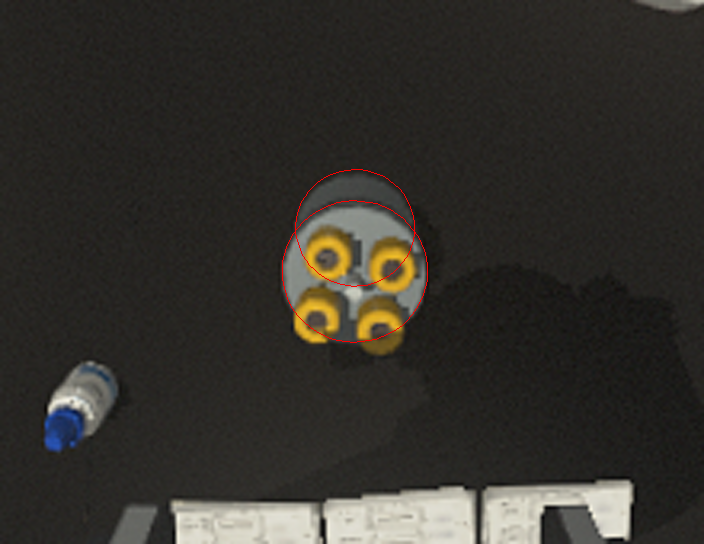

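Adapter_2 is seated in b5. Adapter_1's block top is at crop (354,273), so I'll pick at (457,322). The dropper at (80,405) is clear.

Run:
```python
from ad import *
go((457,322),BK[2],"p2")
```

```text
at t40.70 [457.9 322.5  47.3] F [ 0.2 -0.   0.2] op 0.804
gripped t41.04 [457.5 322.5  47.2] F [-2.5 -0.3  6.2] op 0.534
lifted t42.16 [456.2 321.6 238.7] F [-0.   0.1 -2.6] op 0.536
over t44.58 [ 410.8 -268.5  240. ] F [ 0.5 -0.2 -2.4] op 0.532
rim t46.08 [ 410.7 -269.   114.4] F [-0.2  0.6 -2. ] op 0.536
crop origin 203 119 f 3.2
```

View pics/p2.png

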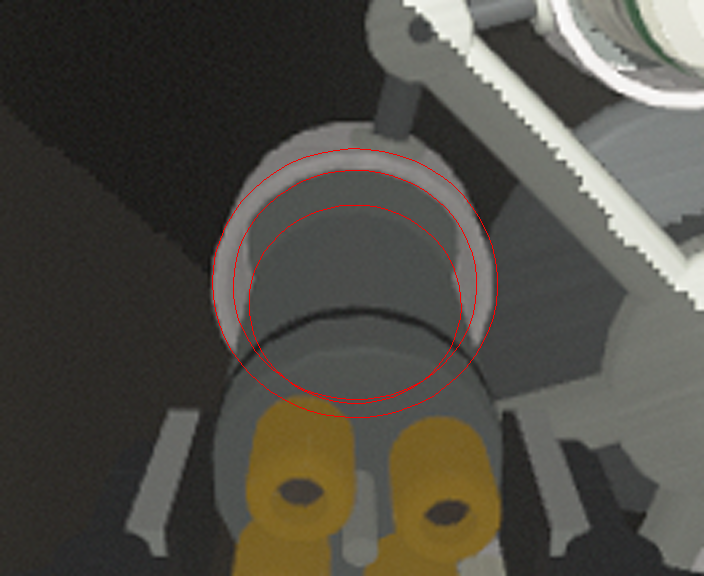

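The adapter is aligned over b2, about 1 mm toward -y. Lowering with +1.2 mm.

Run:
```python
from h import *
hit=place(BK[2]+[0,1.2],46)
z=bot.get_state()["tcp_pos"][2]
if hit and z<70:
    release(.68,240)
    bot.move_ptp([517,-300,290],DN); bot.dwell(.4); st()
    m=imaging.camera_model("wrist"); im=imaging.capture("wrist"); pickle.dump((m,im),open("fin.pkl","wb"))
    show("fin",(517,-296),[(34,56),(34,56)],"pics/fin.png",f=2.6,half=(130,110))
    bot.move_j([-1.368,0.326,-0.193,1.052,0,1.437])
    for n in("top","scene"): cv2.imwrite(f"pics/{n}F.png",imaging.capture(n))
    st()
```

```text
near t47.07 [ 410.9 -268.    73.4] F [-0.1  0.  -2.1] op 0.532
hit True t47.45 [ 410.7 -268.1   67.2] F [-0.7  0.7  5.7] op 0.539
rel t47.93 [ 410.  -267.3   66.4] F [ 0.5  0.7 -0.1] op 0.681
up t49.35 [ 410.6 -268.   239.6] F [-0.4 -0.1  0.2] op 0.675
 t50.31 [ 516.5 -299.9  290.1] F [-0.3  0.6 -0.4] op 0.677
crop origin 184 50 f 2.6
 t51.97 [ 183.  -518.8  211.2] F [-0.3  0.4 -0.4] op 0.684
```

View pics/fin.png

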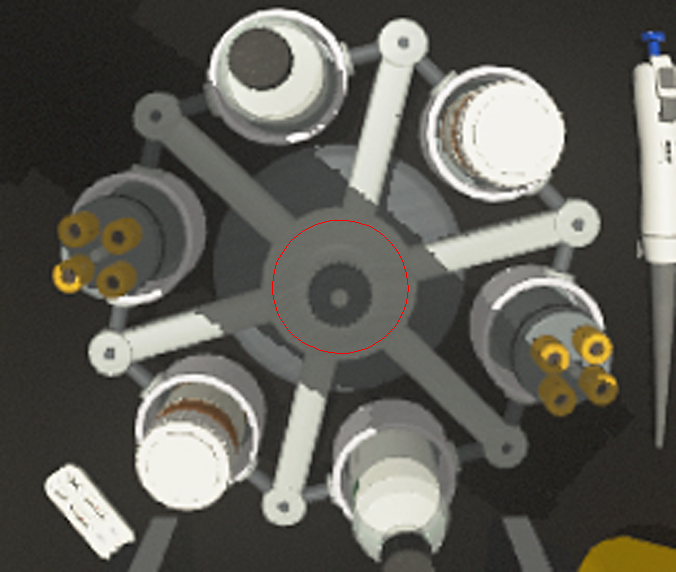

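View pics/topF.png

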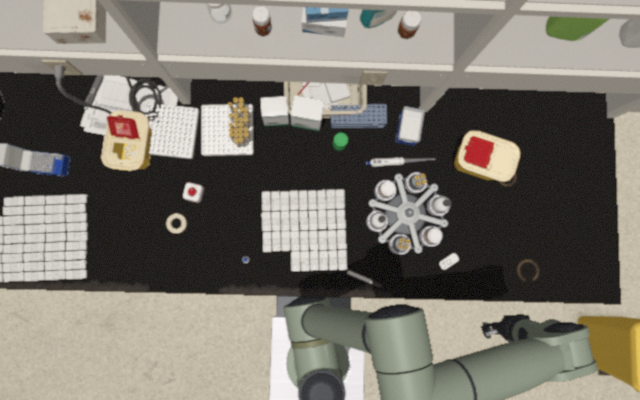

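View pics/sceneF.png

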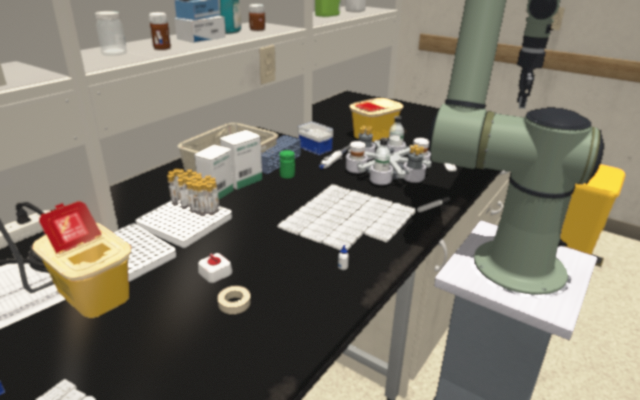

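The wrist view shows every opposite pair matching: bottles at (270,70) and (400,500), jars at (510,135) and (180,465), adapters at (110,245) and (570,360). All stand upright. In the top view the pipette (400,161), timer (193,192), dropper (246,260) and green jar (340,141) have not moved.

```bash
python3 -c "
from bench import bot
print(bot.sign_off(), bot.get_state()['t'])"
```

```text
the job is handed in; nothing more can be done
the job is handed in; nothing more can be done
```

The rotor is loaded and I handed the job in at about 52 s of the 115 s allowed. The second bottle and second jar are each straight across the hub from their twins, and the two adapters are in the last two facing buckets.

- **Setting down:** each load was lowered until it touched the bucket floor and only then released. Contact came within about 1 mm of the expected 20 mm floor height for all four.
- **Final pictures:** the wrist view shows all six loads upright and every opposite pair matching. The top view shows the pipette, timer, dropper bottle and green jar in the same places as at the start.
- **Disagreement in the checks:** just before lowering, the bottle's and jar's lower edges looked about 2 mm off centre. I shifted the bottle 1.5 mm for this, and it ended about 1.5 mm off its bucket's centre, within the 5 mm clearance. So the offset was probably just the rounded base edge, and I shifted the other loads only 0.5 to 1.2 mm.

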